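# Set out the spacers by height on the staging rail

### The job

Set out the four turned steel spacers along the grey staging rail in order of height, ready for measuring: each standing upright in the middle of its own rubber pad, the tallest on the pad next to the upright stop pin and the shortest on the pad at the other end. Do not knock over the oil bottle.

Things in the scene. Friction and masses are not known exactly. Their poses are not given: they have to be found in the camera images.
- spacer_70: Loose turned steel spacer, the tallest, slimmest of four: a plain upright cylinder 70 mm high and 33 mm in diameter, with a blind bore in its top; 0.14 to 0.36 kg. Origin at the centre of its underside, z up along its axis.
- spacer_56: Loose turned steel spacer, the second tallest of four: a plain upright cylinder 56 mm high and 40 mm in diameter, with a blind bore in its top; 0.14 to 0.36 kg. Origin at the centre of its underside, z up along its axis.
- spacer_42: Loose turned steel spacer, the third tallest of four: a plain upright cylinder 42 mm high and 47 mm in diameter, with a blind bore in its top; 0.14 to 0.36 kg. Origin at the centre of its underside, z up along its axis.
- spacer_28: Loose turned steel spacer, the shortest, widest of four: a plain upright cylinder 28 mm high and 54 mm in diameter, with a blind bore in its top; 0.14 to 0.36 kg. Origin at the centre of its underside, z up along its axis.
- pad_a: Fixed round black rubber pad, 60 mm in diameter and 3 mm thick, on the staging rail, left-hand end as the robot sees it. Origin at the centre of its underside, 12 mm above the bench, so spacers stand on it 15 mm above the bench. y runs along the row to the left, x across the rail away from the robot; the four pads lie 75 mm apart along a fixed grey rail (76 x 370 x 12 mm).
- pad_b: Fixed round black rubber pad, 60 mm in diameter and 3 mm thick, on the staging rail, second from the left as the robot sees it. Origin at the centre of its underside, 12 mm above the bench, so spacers stand on it 15 mm above the bench. y runs along the row to the left, x across the rail away from the robot; the four pads lie 75 mm apart along a fixed grey rail (76 x 370 x 12 mm).
- pad_c: Fixed round black rubber pad, 60 mm in diameter and 3 mm thick, on the staging rail, third from the left as the robot sees it. Origin at the centre of its underside, 12 mm above the bench, so spacers stand on it 15 mm above the bench. y runs along the row to the left, x across the rail away from the robot; the four pads lie 75 mm apart along a fixed grey rail (76 x 370 x 12 mm).
- pad_d: Fixed round black rubber pad, 60 mm in diameter and 3 mm thick, on the staging rail, right-hand end as the robot sees it. Origin at the centre of its underside, 12 mm above the bench, so spacers stand on it 15 mm above the bench. y runs along the row to the left, x across the rail away from the robot; the four pads lie 75 mm apart along a fixed grey rail (76 x 370 x 12 mm).
- stop_pin: Fixed upright steel stop pin, 42 mm high, with a 16 mm shank, a 22 mm head and a 24 mm foot, on the top of the rail at one of its two ends (which end varies), 54 mm beyond the centre of the nearest pad; the rail's other end has only a low dark screw 5 mm high. Origin at the centre of its foot's underside, 12 mm above the bench.
- oil_bottle: Bystander: loose yellow oil bottle with a red spout, 52 mm in diameter and 176 mm high, standing on the bench. Origin at the centre of its underside, z up.
There are look-alikes about, which are no part of the job. What is shaped like the spacer_70 but orange is not meant.

How it is judged (in metres and radians):
At the end, for the whole second after the job is handed in: Counting from the pad nearest the stop pin, the 70, 56, 42 and 28 mm spacers stand in that order, one on each pad, each within 12 mm of its pad's centre, its underside resting on the pad, upright within 0.1 rad and at rest (((horizontal distance between stop_pin and pad_a below 0.1 m and horizontal distance between spacer_70 and pad_a below 0.012 m and z of spacer_70 in the frame of pad_a between 0 and 0.007 m and horizontal distance between spacer_56 and pad_b below 0.012 m and z of spacer_56 in the frame of pad_b between 0 and 0.007 m and horizontal distance between spacer_42 and pad_c below 0.012 m and z of spacer_42 in the frame of pad_c between 0 and 0.007 m and horizontal distance between spacer_28 and pad_d below 0.012 m and z of spacer_28 in the frame of pad_d between 0 and 0.007 m) or (horizontal distance between stop_pin and pad_d below 0.1 m and horizontal distance between spacer_70 and pad_d below 0.012 m and z of spacer_70 in the frame of pad_d between 0 and 0.007 m and horizontal distance between spacer_56 and pad_c below 0.012 m and z of spacer_56 in the frame of pad_c between 0 and 0.007 m and horizontal distance between spacer_42 and pad_b below 0.012 m and z of spacer_42 in the frame of pad_b between 0 and 0.007 m and horizontal distance between spacer_28 and pad_a below 0.012 m and z of spacer_28 in the frame of pad_a between 0 and 0.007 m)) and angle between each of spacer_70, spacer_56, spacer_42, spacer_28's own z axis and vertical below 0.1 rad and linear speed of each of spacer_70, spacer_56, spacer_42, spacer_28 below 0.02 m/s); the robot touches nothing.
It fails at once if the oil bottle is tipped over (angle between oil_bottle's own z axis and vertical above 0.5 rad).
It also fails if it takes over 117 s, if anything falls off the work surface, if the arm or the gripper's body presses on something with over 40 N, if the wrist force passes 120 N, or if a joint passes its speed limit or range.

### The arm

A 6-joint arm with a two-finger parallel gripper is mounted at the origin on the work surface; the furniture and walls round the work are solid. World frame = base frame: x ahead of the robot, y to its left, z up, the work surface at z = 0. Lengths are in mm, angles in rad, forces in N, time in s.
With the tool pointing down it reaches from about 275 to 1000 mm from the base axis. Payload 8.4 kg.
Tool frame: the origin (TCP) lies midway between the tips of the shut fingers; the grasp point (between the pads) lies 19 mm behind it; z points along the fingers, y is the line along which they close (so a half turn about z gives the same grasp; the last joint's range is limited). The gripper opens to 85 mm and grips with 20 to 120 N. Pads are 22 mm wide; open, the fingers measure 114 mm over their backs; the gripper's body (76 mm by 85 mm) begins 54 mm behind the grasp point. The pads swing forward as they close: fully open they stand 13 mm farther back than shut.
Start: joints at [-1.123, 0.353, 1.633, -0, 1.155, -0.002], TCP at [271.74, -562.837, 231.281] pointing down, gripper open.
Joint ranges: [-2.63, 2.63], [-0.92, 2.1], [0.06, 2.66], [-1.3, 4.44], [0, 2.69], [-3.02, 3.02]. Speed limits (rad/s): [2.22, 2.22, 2.79, 3.14, 3.14, 3.14].

### API

Orientations are given as a unit quaternion [w, x, y, z].
In Python, from bench import observe, read_camera, get_calibration, sign_off gives the robot as it stands. The module is installed in compiled form; this text tells all that it offers.
- The arm moves only by the shell command python3 -m inch 'ROWS' [OPENING] [FORCE]. ROWS is JSON, a list of rows, each a list of 4 numbers: the shift along the world's x, y, z in mm, then the turn about the world's z in degrees. In form: [[tx, ty, tz, roll], ...]. A call has 1 to 10 rows; each row is the pose to reach, as a shift and turn from the pose commanded when the call began; what a row does not reach only later rows make up. A row lasts 1/12 s, in which the tool goes at most 41.7 mm and 7.16 degrees, less where a joint would pass 70% of its speed; a pose out of reach is approached as far as the arm can. A call with a gripper value outside its range is refused whole. OPENING is the finger opening in mm, from 0 to 85.4, set as the call begins (- or left out, the last holds). The fingers move at their own pace and stop on an object; FORCE is the grip in N (left out, the last holds). Time passes only in rows, so rows that repeat a pose let the fingers close. It gives the time, the measured TCP pose, the force, the opening and the grip force at its end, in the units of the state.
- observe(): the state, without advancing time (a new reading comes with each control period).
- read_camera(name): name is "side" or "top" or "wrist"; returns the picture (384x512x3 uint8, red, green, blue); there is no depth.
- get_calibration(name): a dict with "fx", "fy", "cx", "cy" (pixels), "dist" ([k1, k2, p1, p2, k3] as OpenCV has them; the pictures are not rectified), "view" (4x4, takes a point from world to camera coordinates). Camera axes: x right, y down, z forward; pixel columns grow to the right and rows downward; lengths in mm; the calibration is good to about 2 mm. A picture is of the moment at which its call begins: read the wrist's pose just before it. get_calibration takes no time and is no camera call; for the wrist camera it gives the pose at the moment of the call.
- sign_off(): hands the job in; it is judged then, once.
The state is a dict: "time": time; "qpos": joint angles; "qd": joint speeds; "joint_efforts": joint torques, N m; "tool_pos": TCP position; "eef_rot": TCP orientation; "ft_force": force on the tool from outside, world axes, zero at the start; "wrist_torque": the same for the moment, N m; "grip_width": opening from 0.0 (shut) to 1.0 (fully open); "finger_force": force on a finger pad.
Only numpy, scipy, OpenCV 4.12 (cv2) and the standard library are available. Lean on these libraries where they do the work, as an engineer would, in place of code of your own. Each camera call takes 0.05 s, during which the arm holds its last target. There are 200 camera calls.

## Working session

There is one attempt and no reset: what is moved stays moved. The work goes in short steps, Python scripts to look and compute and a shell command to move; the robot and the scene stay as the last step left them, time stands still between calls to the robot, and variables do not carry over. Pictures are saved under pics/ and viewed, at most 14 in all, crops included, and the job is handed in when it is done.

```bash
mkdir -p pics; cat > h.py <<'E'
import numpy as np,cv2
from bench import *
def ray(cam,u,v):
    c=get_calibration(cam);K=np.array([[c['fx'],0,c['cx']],[0,c['fy'],c['cy']],[0,0,1.]])
    p=cv2.undistortPoints(np.array([[[u,v]]],float),K,np.array(c['dist'],float))[0,0]
    V=np.array(c['view'],float);R=V[:3,:3];t=V[:3,3]
    return -R.T@t,R.T@np.array([p[0],p[1],1])
def at(cam,u,v,z):
    o,d=ray(cam,u,v);return np.round(o+d*(z-o[2])/d[2],1)
def proj(cam,P):
    c=get_calibration(cam);K=np.array([[c['fx'],0,c['cx']],[0,c['fy'],c['cy']],[0,0,1.]])
    V=np.array(c['view'],float)
    return cv2.projectPoints(np.array(P,float).reshape(-1,1,3),cv2.Rodrigues(V[:3,:3])[0],V[:3,3],K,np.array(c['dist'],float))[0][:,0]
def save(cam,n,crop=None,s=1):
    im=read_camera(cam)
    if crop: a,b,c,d=crop;im=im[b:d,a:c]
    cv2.imwrite('pics/'+n,cv2.resize(im[:,:,::-1],None,fx=s,fy=s,interpolation=cv2.INTER_CUBIC))
E
python3 -c "
from h import *
save('top','t.png',None,1.5);save('side','s.png',None,1.5)
for c in('top','side','wrist'):
  o,d=ray(c,256,192);print(c,o,d)
s=observe();print(s['tool_pos'],s['eef_rot'],s['time'])"
```

```text
top [ 383.24104296  105.46445765 1013.72239009] [ 0.1664652  -0.0213076  -0.98581722]
side [302.31528909 767.49698722 566.07624803] [ 0.25783625 -0.7513282  -0.60760274]
wrist [ 332.83055989 -532.53911229  374.37144678] [-0.2406575  -0.11757186 -0.9634668 ]
[ 271.56285161 -562.4515151   230.6273292 ] [-6.08927339e-04  9.74813193e-01  2.23022081e-01 -1.34852377e-04] 0.1
```

View pics/t.png

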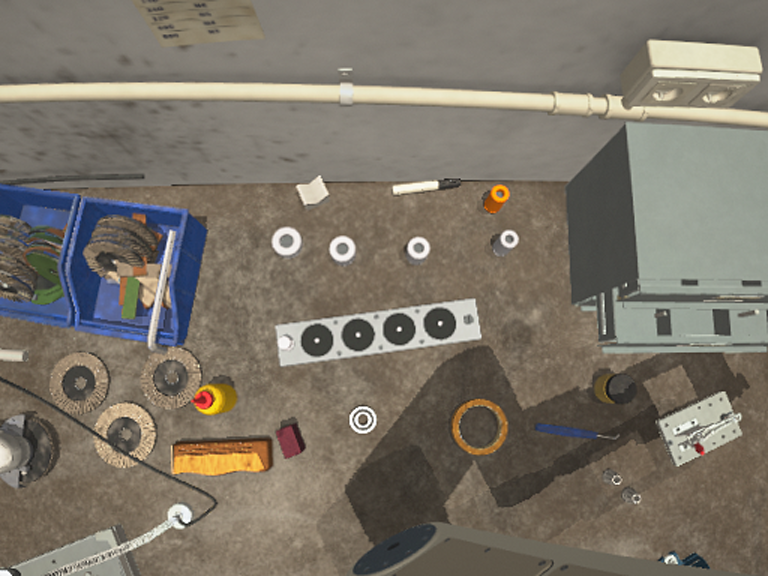

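View pics/s.png

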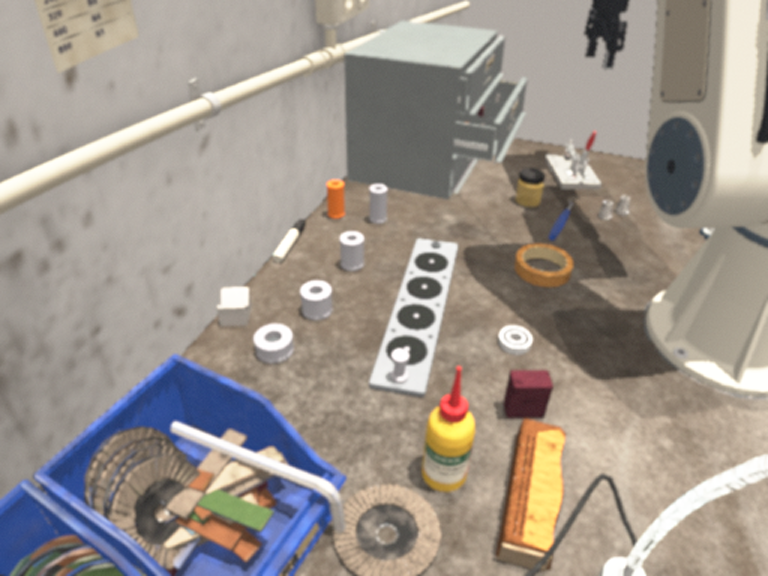

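The top view shows the white/steel spacers 28 (286,241), 42 (342,249), 56 (418,248) and 70 (509,240). The stop pin is at the left end of the rail (285,342), so pad_a takes the 70. Look-alikes for spacer_70 are the orange cylinder (497,198), which is not meant, and the flat ring (362,420), which isn't a spacer. The bottle is at (212,398).

```bash
python3 -c "
from h import *
save('top','t2.png',(170,115,370,250),4)
# auto: bright tops via threshold + ellipse
im=read_camera('top');g=cv2.cvtColor(im,cv2.COLOR_RGB2GRAY)
for n,(u,v),z in(('28',(286,241),28),('42',(342,249),42),('56',(418,248),56),('70',(509,240),70)): print(n,at('top',u/1.5,v/1.5,z))
for n,(u,v) in zip('abcd',((317,340),(358,334),(399,329),(440,323))): print(n,at('top',u/1.5,v/1.5,15))
print('pin',at('top',285/1.5,342/1.5,54)); print('orange',at('top',498/1.5,190/1.5,70));print('bottle',at('top',218/1.5,400/1.5,130))"
```

```text
28 [639.8 262.7  28. ]
42 [619.8 159.   42. ]
56 [616.4  22.9  56. ]
70 [ 626.  -138.6   70. ]
a [458.4 206.5  15. ]
b [468.2 132.3  15. ]
c [476.1  58.   15. ]
d [485.9 -16.9  15. ]
pin [452.7 258.1  54. ]
orange [ 719.3 -124.1   70. ]
bottle [356.5 352.  130. ]
```

View pics/t2.png

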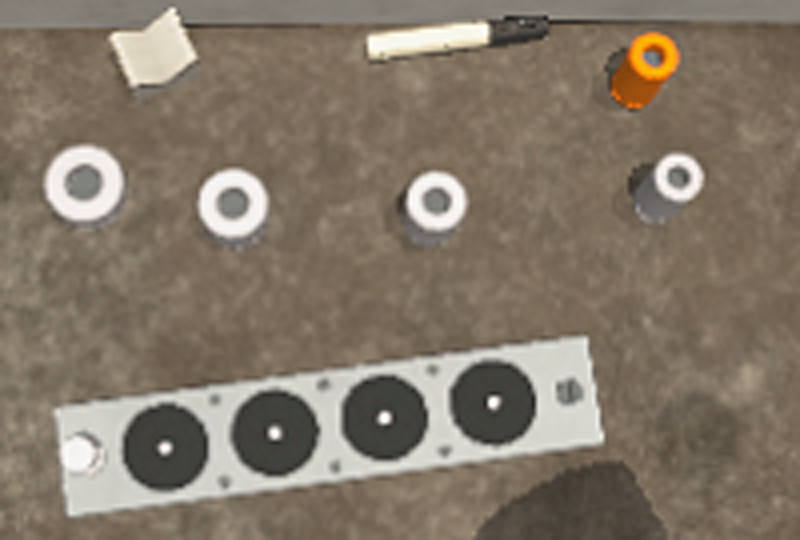

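The crop shows the spacer tops at (84,183), (233,204), (436,201) and (678,177), with pads at (165,447), (275,433), (384,417) and (493,402). The pin is at (80,455). The steel 70 is clearly separate from the orange one at (653,56).

```bash
python3 -c "
from h import *
f=lambda a,b,z:at('top',170+(a+.5)/4-.5,115+(b+.5)/4-.5,z)
for n,u,v,z in(('28',84,183,28),('42',233,204,42),('56',436,201,56),('70',678,177,70),('a',165,447,15),('b',275,433,15),('c',384,417,15),('d',493,402,15)): print(n,f(u,v,z))
s=observe();print(s['tool_pos'],s['time'])"
python3 -m inch '[[20,42,20,7],[40,84,40,14],[60,126,60,21],[80,168,60,28],[100,210,60,35],[120,250,60,42],[140,290,60,49],[160,330,60,56],[180,370,60,63],[200,400,60,71]]' 70 40
```

```text
28 [640.6 262.8  28. ]
42 [620.8 159.4  42. ]
56 [617.7  23.   56. ]
70 [ 629.1 -138.2   70. ]
a [459.2 207.7  15. ]
b [467.7 133.1  15. ]
c [477.4  59.   15. ]
d [486.5 -15.7  15. ]
[ 271.6153338  -562.57840012  230.81874312] 0.2
time: 1.03
tool_pos: [451.4, -196.8, 291.4]
eef_rot: [0.0, 0.667, 0.745, 0.0]
ft_force: [1.2, -0.9, 0.5]
grip_width: 0.821
finger_force: 0.0
```

```bash
python3 -m inch '[[0,0,0,0],[0,0,0,0],[0,0,0,0]]'; python3 -c "
from h import *
s=observe();import math;q=s['eef_rot'];print(s['tool_pos'],q, 2*math.degrees(math.atan2(q[2],q[1]))-90)"
```

```text
time: 1.28
tool_pos: [451.1, -198.8, 291.1]
eef_rot: [-0.0, 0.67, 0.743, -0.0]
ft_force: [-0.5, -0.4, 0.7]
grip_width: 0.82
finger_force: 0.0
[ 451.12886958 -198.83536714  291.09823453] [-6.53331115e-05  6.69562371e-01  7.42755775e-01 -2.92562941e-04] 5.933400549495829
```

```bash
python3 -m inch '[[36,30,0,1],[72,50,-10,1],[108,60.5,-30,1],[143,60.5,-50,1],[178,60.5,-70,1],[178,60.5,-110,1],[178,60.5,-150,1],[178,60.5,-170,1],[178,60.5,-170,1],[178,60.5,-170,1]]' 70; python3 -c "
from h import *
s=observe();print(s['tool_pos']);print(proj('top',[s['tool_pos']]))
save('wrist','w1.png',None,1);save('top','t3.png',(290,90,390,190),4)
a=cv2.imread('pics/w1.png');b=cv2.imread('pics/t3.png')[:384];cv2.imwrite('pics/m1.png',np.hstack([a,b])[:, :])
im=cv2.imread('pics/m1.png');cv2.imwrite('pics/m1.png',cv2.resize(im,(800,int(im.shape[0]*800/im.shape[1]))))"
```

```text
time: 2.12
tool_pos: [628.2, -139.9, 120.3]
eef_rot: [-0.001, 0.664, 0.748, -0.001]
ft_force: [0.8, -0.1, 0.8]
grip_width: 0.821
finger_force: 0.0
[ 628.19391605 -139.93421293  120.3050915 ]
[[344.56330242 154.14716304]]
```

View pics/m1.png

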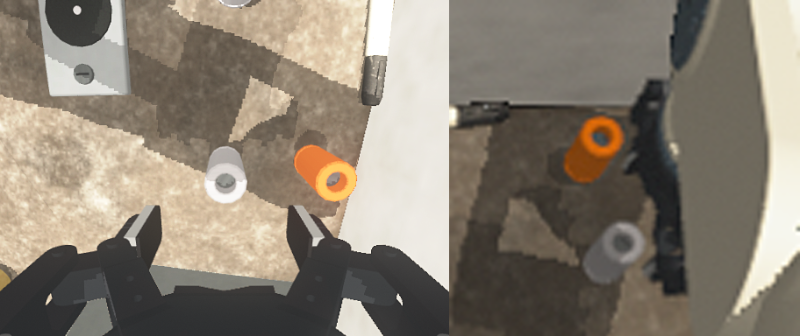

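The wrist view has the steel spacer_70 midway between the fingers at (226,182), with the orange decoy off to the right at (333,180). I'll check the position from this view.

```bash
python3 -c "
from h import *
print(at('wrist',257.7,208.7,70),at('wrist',84/.877,74/.877,17), observe()['tool_pos'])"
```

```text
[ 632.1 -137.8   70. ] [495.2 -68.   17. ] [ 630.27608565 -139.81010805  123.18260742]
```

```bash
python3 -m inch '[[0,0,-35,0],[0,0,-65,0],[0,0,-85,0],[0,0,-97,0],[0,0,-97,0],[0,0,-97,0]]' 70; python3 -m inch '[[0,0,0,0],[0,0,0,0],[0,0,0,0],[0,0,0,0],[0,0,0,0],[0,0,0,0],[0,0,0,0],[0,0,0,0]]' 0 50
```

```text
time: 2.72
tool_pos: [630.3, -138.8, 25.7]
eef_rot: [0.001, 0.663, 0.748, 0.0]
ft_force: [-0.1, -0.8, 0.3]
grip_width: 0.818
finger_force: 0.0
time: 3.38
tool_pos: [630.1, -138.6, 25.9]
eef_rot: [0.001, 0.663, 0.749, 0.0]
ft_force: [-1.7, -0.5, 7.3]
grip_width: 0.372
finger_force: 48.9
```

```bash
python3 -m inch '[[0,0,30,0],[0,0,65,0],[-5,15,90,0],[-20,45,95,0],[-38,78,95,0],[-55,112,95,0],[-72,146,95,0],[-89,180,95,0],[-106,215,95,0],[-123,250,95,0]]'; python3 -m inch '[[-17,35,0,0],[-34,68,0,0],[-47,96,0,0],[-47,96,0,0],[-47,96,0,0],[-47,96,0,0]]';  python3 -c "
from h import *
s=observe();print(s['tool_pos'],s['qpos']);save('side','s3.png',(220,120,360,290),3)
save('wrist','w3.png')"
```

```text
time: 4.22
tool_pos: [505.2, 113.0, 119.8]
eef_rot: [0.0, 0.663, 0.748, 0.0]
ft_force: [1.1, 0.7, -2.1]
grip_width: 0.379
finger_force: 50.2
time: 4.72
tool_pos: [459.4, 207.6, 119.5]
eef_rot: [0.0, 0.663, 0.749, 0.0]
ft_force: [0.6, -0.1, -1.4]
grip_width: 0.376
finger_force: 50.2
[459.41490725 207.58337222 119.53318327] [ 4.21640335e-01  3.11139644e-01  1.98772564e+00 -4.54027886e-04
  8.42243894e-01  2.99908809e-01]
```

View pics/s3.png

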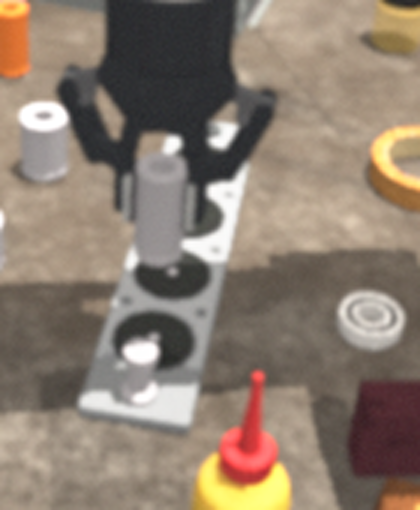

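The spacer is held upright above the rail, with its lower edge at about (157,255) in the crop. It can go down: 80 mm to the pad, since it was lifted 95 from the bench.

```bash
python3 -c "
from h import *
print(at('side',220+157/3,120+252/3,95))"; python3 -m inch '[[0,0,-35,0],[0,0,-60,0],[0,0,-72,0],[0,0,-76,0],[0,0,-78,0],[0,0,-79,0],[0,0,-79,0],[0,0,-79,0]]'
```

```text
[458.8 210.5  95. ]
time: 5.48
tool_pos: [460.3, 207.4, 41.1]
eef_rot: [0.0, 0.663, 0.748, 0.001]
ft_force: [1.4, 0.6, -2.4]
grip_width: 0.374
finger_force: 50.5
```

```bash
python3 -m inch '[[0,0,-1,0],[0,0,-1.5,0],[0,0,-1.5,0]]'; python3 -m inch '[[0,0,0,0],[0,0,0,0],[0,0,0,0],[0,0,0,0],[0,0,0,0],[0,0,30,0],[0,0,65,0],[0,0,100,0],[0,0,100,0]]' 65
```

```text
time: 5.73
tool_pos: [460.5, 207.7, 40.7]
eef_rot: [0.001, 0.663, 0.748, 0.001]
ft_force: [-5.5, -3.6, 22.2]
grip_width: 0.374
finger_force: 52.8
time: 6.48
tool_pos: [462.6, 209.2, 144.4]
eef_rot: [0.002, 0.663, 0.749, 0.004]
ft_force: [2.1, 0.6, -0.1]
grip_width: 0.761
finger_force: 0.0
```

```bash
python3 -m inch '[[25,-29,0,0],[50,-58,0,0],[75,-87,0,0],[100,-116,0,0],[125,-145,0,0],[145,-170,0,0],[158.5,-185,0,0],[158.5,-185,-30,0],[158.5,-185,-30,0],[158.5,-185,-30,0]]' 75;python3 -c "
from h import *
save('side','s4a.png',(220,110,360,290),3);save('wrist','w4.png')
print(observe()['tool_pos'])
a=cv2.imread('pics/w4.png');b=cv2.imread('pics/s4a.png')
b=cv2.resize(b,(int(b.shape[1]*384/b.shape[0]),384));print(b.shape);cv2.imwrite('pics/m4.png',cv2.resize(np.hstack([a,b]),None,fx=.98,fy=.98)[:,:800])"
```

```text
time: 7.32
tool_pos: [616.0, 22.5, 107.0]
eef_rot: [-0.002, 0.663, 0.748, -0.002]
ft_force: [-0.7, 0.5, 1.1]
grip_width: 0.883
finger_force: 0.0
[617.4585759   23.13903296 109.08474488]
(384, 298, 3)
```

View pics/m4.png

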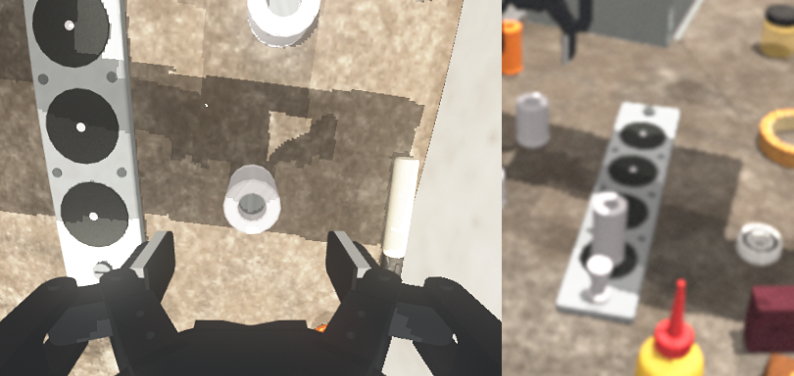

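Spacer_70 stands upright on pad a behind the pin. Spacer_56 is midway between the fingers at (252,205), so descend and grip.

```bash
python3 -m inch '[[0,0,-35,0],[0,0,-65,0],[0,0,-85,0],[0,0,-91,0],[0,0,-91,0],[0,0,-91,0]]'; python3 -m inch '[[0,0,0,0],[0,0,0,0],[0,0,0,0],[0,0,0,0],[0,0,0,0],[0,0,0,0],[0,0,0,0],[0,0,0,0]]' 0 50
```

```text
time: 7.92
tool_pos: [618.5, 23.2, 19.0]
eef_rot: [0.0, 0.663, 0.749, 0.0]
ft_force: [-0.2, 0.1, 0.9]
grip_width: 0.876
finger_force: 0.0
time: 8.58
tool_pos: [618.7, 22.7, 19.3]
eef_rot: [0.001, 0.663, 0.749, 0.001]
ft_force: [-1.4, 1.9, 7.6]
grip_width: 0.454
finger_force: 49.5
```

```bash
python3 -m inch '[[0,0,30,0],[0,0,65,0],[-10,8,90,0],[-40,30,90,0],[-72,53,90,0],[-104,76,90,0],[-130,96,90,0],[-150,110,90,0],[-150,110,90,0],[-150,110,90,0]]'; python3 -m inch '[[0,0,-35,0],[0,0,-60,0],[0,0,-70,0],[0,0,-73,0],[0,0,-74,0],[0,0,-75,0],[0,0,-75.5,0],[0,0,-75.5,0]]'
```

```text
time: 9.42
tool_pos: [467.0, 133.3, 108.3]
eef_rot: [0.0, 0.662, 0.749, 0.0]
ft_force: [-0.6, -0.1, -2.2]
grip_width: 0.453
finger_force: 51.3
time: 10.08
tool_pos: [467.2, 131.9, 34.2]
eef_rot: [-0.001, 0.663, 0.748, -0.001]
ft_force: [-11.1, -2.8, 26.5]
grip_width: 0.46
finger_force: 54.5
```

```bash
python3 -m inch '[[0,0,0,0],[0,0,0,0],[0,0,0,0],[0,0,0,0],[0,0,0,0],[0,0,30,0],[0,0,65,0],[0,0,100,0],[0,0,100,0]]' 70; python3 -m inch '[[40,7,0,0],[80,14,0,0],[120,20,0,0],[145,25,0,0],[153,26.5,-15,0],[153,26.5,-40,0],[153,26.5,-40,0],[153,26.5,-40,0]]' 80;python3 -c "
from h import *
save('side','s5.png',(200,120,340,290),3);save('wrist','w5.png')
print(observe()['tool_pos'])
a=cv2.imread('pics/w5.png');b=cv2.imread('pics/s5.png')
b=cv2.resize(b,(int(b.shape[1]*384/b.shape[0]),384));cv2.imwrite('pics/m5.png',cv2.resize(np.hstack([a,b]),None,fx=.96,fy=.96)[:,:800])"
```

```text
time: 10.83
tool_pos: [471.3, 133.6, 137.8]
eef_rot: [0.002, 0.663, 0.749, 0.004]
ft_force: [1.6, 0.2, 0.6]
grip_width: 0.822
finger_force: 0.0
time: 11.5
tool_pos: [619.2, 158.7, 90.6]
eef_rot: [-0.001, 0.663, 0.749, -0.002]
ft_force: [-0.4, -0.0, 1.3]
grip_width: 0.94
finger_force: 0.0
[620.72371048 159.15711288  92.88660692]
```

View pics/m5.png

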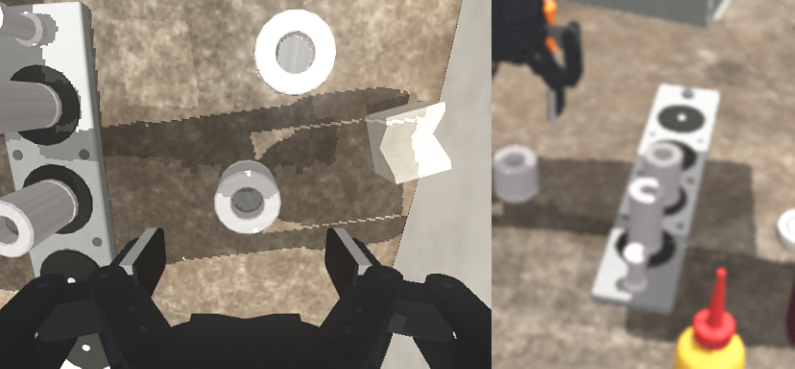

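Spacers 70 and 56 stand on pads a and b. Spacer_42 is centred between the fingers at (247,200).

```bash
python3 -m inch '[[0,0,-35,0],[0,0,-62,0],[0,0,-80,0],[0,0,-86,0],[0,0,-86,0],[0,0,-86,0]]'; python3 -m inch '[[0,0,0,0],[0,0,0,0],[0,0,0,0],[0,0,0,0],[0,0,0,0],[0,0,0,0],[0,0,0,0],[0,0,0,0]]' 0 50
```

```text
time: 12.1
tool_pos: [621.6, 159.4, 7.7]
eef_rot: [0.0, 0.663, 0.749, 0.001]
ft_force: [1.1, 0.3, 0.1]
grip_width: 0.938
finger_force: 0.0
time: 12.77
tool_pos: [621.7, 159.4, 7.9]
eef_rot: [0.001, 0.663, 0.749, 0.001]
ft_force: [-1.3, -0.3, 7.0]
grip_width: 0.538
finger_force: 50.4
```

```bash
python3 -m inch '[[0,0,30,0],[0,0,65,0],[-5,-10,90,0],[-30,-40,90,0],[-60,-65,90,0],[-93,-85,90,0],[-125,-98,90,0],[-143.4,-100.4,90,0],[-143.4,-100.4,90,0],[-143.4,-100.4,90,0]]'; python3 -m inch '[[0,0,-35,0],[0,0,-60,0],[0,0,-70,0],[0,0,-73,0],[0,0,-74,0],[0,0,-75,0],[0,0,-75.5,0],[0,0,-75.5,0]]'
```

```text
time: 13.6
tool_pos: [477.0, 58.6, 96.8]
eef_rot: [0.0, 0.663, 0.748, 0.0]
ft_force: [0.8, -0.0, -2.3]
grip_width: 0.531
finger_force: 52.5
time: 14.27
tool_pos: [477.4, 59.0, 22.8]
eef_rot: [-0.0, 0.663, 0.749, -0.001]
ft_force: [-11.6, -1.2, 30.4]
grip_width: 0.537
finger_force: 55.7
```

```bash
python3 -m inch '[[0,0,0,0],[0,0,0,0],[0,0,0,0],[0,0,0,0],[0,0,0,0],[0,0,30,0],[0,0,65,0],[0,0,100,0],[0,0,100,0]]' 75; python3 -m inch '[[25,30,0,0],[50,61,0,0],[75,92,0,0],[100,123,0,0],[125,155,0,0],[150,186,0,0],[163.5,203.6,-10,0],[163.5,203.6,-40,0],[163.5,203.6,-40,0],[163.5,203.6,-40,0]]' 82;python3 -c "
from h import *
save('side','s6.png',(180,120,340,290),3);save('wrist','w6.png')
print(observe()['tool_pos'])
a=cv2.imread('pics/w6.png');b=cv2.imread('pics/s6.png')
b=cv2.resize(b,(int(b.shape[1]*384/b.shape[0]),384));cv2.imwrite('pics/m6.png',cv2.resize(np.hstack([a,b]),None,fx=.9,fy=.9)[:,:800])"
```

```text
time: 15.02
tool_pos: [481.0, 59.2, 126.2]
eef_rot: [0.003, 0.663, 0.749, 0.003]
ft_force: [0.7, 0.5, 0.6]
grip_width: 0.876
finger_force: 0.0
time: 15.85
tool_pos: [638.9, 261.7, 78.5]
eef_rot: [-0.001, 0.663, 0.749, -0.002]
ft_force: [-0.2, -0.1, 0.1]
grip_width: 0.96
finger_force: 0.0
[640.76517524 261.86950789  81.28165723]
```

View pics/m6.png

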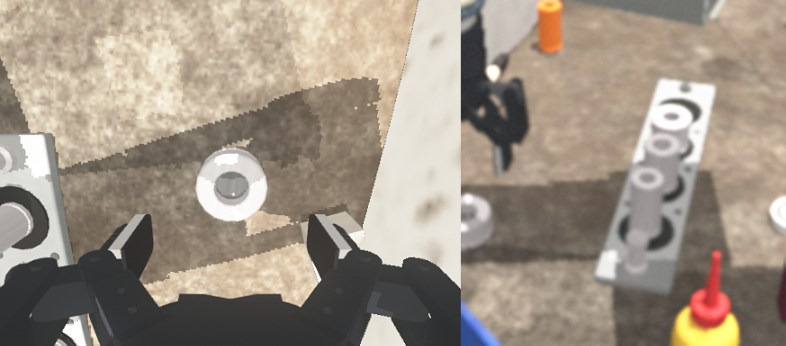

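Spacers 70, 56 and 42 are placed. Spacer_28 is centred between the fingers at (231,185). The white bracket at (335,225) is near the right finger, so I'll narrow the opening before descending.

```bash
python3 -m inch '[[0,0,0,0],[0,0,-30,0],[0,0,-55,0],[0,0,-70,0],[0,0,-76,0],[0,0,-79,0],[0,0,-79,0],[0,0,-79,0]]' 72; python3 -m inch '[[0,0,0,0],[0,0,0,0],[0,0,0,0],[0,0,0,0],[0,0,0,0],[0,0,0,0],[0,0,0,0],[0,0,0,0]]' 0 50
```

```text
time: 16.62
tool_pos: [641.7, 262.7, 3.0]
eef_rot: [0.0, 0.663, 0.749, 0.001]
ft_force: [0.4, 0.1, -0.3]
grip_width: 0.845
finger_force: 0.0
time: 17.28
tool_pos: [641.8, 262.7, 3.4]
eef_rot: [0.0, 0.663, 0.749, 0.001]
ft_force: [-0.3, -0.9, 4.8]
grip_width: 0.614
finger_force: 51.9
```

```bash
python3 -m inch '[[0,0,30,0],[0,0,65,0],[0,-15,95,0],[-10,-50,95,0],[-25,-87,95,0],[-42,-122,95,0],[-60,-157,95,0],[-80,-190,95,0],[-102,-222,95,0],[-126,-252,95,0]]'; python3 -m inch '[[-20,-20,0,0],[-28,-26.5,0,0],[-28,-26.5,0,0],[-28,-26.5,0,0],[-28,-26.5,0,0]]';python3 -m inch '[[0,0,-35,0],[0,0,-60,0],[0,0,-73,0],[0,0,-77,0],[0,0,-79,0],[0,0,-80,0],[0,0,-80.5,0],[0,0,-80.5,0]]'
```

```text
time: 18.12
tool_pos: [514.2, 8.9, 97.4]
eef_rot: [0.001, 0.663, 0.749, 0.0]
ft_force: [0.6, -1.1, -1.3]
grip_width: 0.614
finger_force: 53.7
time: 18.53
tool_pos: [488.4, -15.6, 97.3]
eef_rot: [0.001, 0.663, 0.749, 0.001]
ft_force: [0.5, 0.4, -1.5]
grip_width: 0.612
finger_force: 53.6
time: 19.2
tool_pos: [486.4, -15.1, 18.2]
eef_rot: [-0.001, 0.663, 0.749, -0.001]
ft_force: [-14.0, 2.0, 31.8]
grip_width: 0.615
finger_force: 57.0
```

```bash
python3 -m inch '[[0,0,0,0],[0,0,0,0],[0,0,0,0],[0,0,0,0],[0,0,0,0],[0,0,30,0],[0,0,65,0],[0,0,100,0],[0,0,130,0]]' 76; python3 -m inch '[[0,-35,0,0],[0,-70,0,0],[-10,-105,0,0],[-30,-140,0,0],[-50,-170,0,0],[-70,-200,0,0],[-70,-200,0,0],[-70,-200,0,0],[-70,-200,0,0]]';python3 -c "
from h import *
save('top','t7.png',(170,185,370,260),4);save('side','s7.png',(230,140,340,280),4)"
```

```text
time: 19.95
tool_pos: [487.0, -16.1, 148.1]
eef_rot: [0.0, 0.663, 0.749, 0.0]
ft_force: [0.9, -0.8, 0.2]
grip_width: 0.893
finger_force: 0.0
time: 20.7
tool_pos: [417.0, -216.2, 146.2]
eef_rot: [0.0, 0.664, 0.748, 0.0]
ft_force: [0.4, -0.0, -0.2]
grip_width: 0.892
finger_force: 0.0
```

View pics/t7.png

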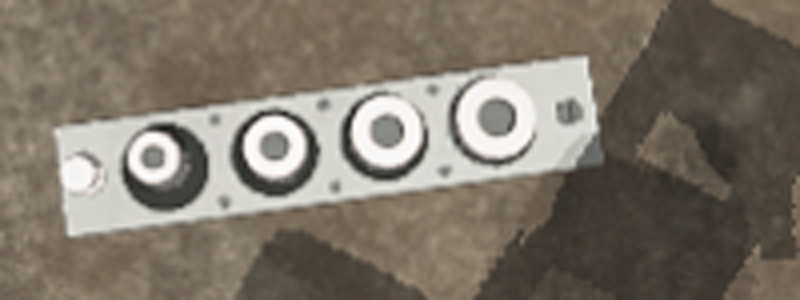

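View pics/s7.png

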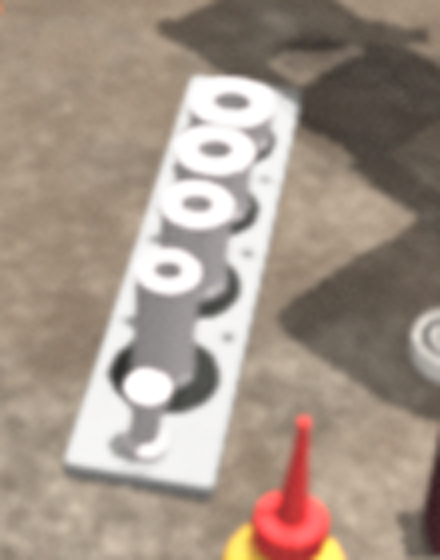

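All four spacers stand upright on their pads; their tops in the top-view crop are at (154,157), (274,146), (387,131) and (496,116). Next I'll check the centring numerically.

```bash
python3 -c "
from h import *
f=lambda a,b,z:at('top',170+(a+.5)/4-.5,185+(b+.5)/4-.5,z)
P=[(459.2,207.7),(467.7,133.1),(477.4,59),(486.5,-15.7)]
bad=0
for (u,v,z),p in zip(((154,157,85),(274,146,71),(387,131,57),(496,116,43)),P):
  d=f(u,v,z)[:2]-p;print(d);bad|=np.hypot(*d)>7
if not bad: print(sign_off())"
```

```text
[ 1.1 -0.2]
[-0.3 -0.9]
[-0.1 -0.1]
[1.  1.3]
the job is handed in; nothing more can be done
None
```

All four spacers stand upright on their pads in height order, with the 70 mm one next to the stop pin. The last camera check put each within about 2 mm of its pad's centre, the oil bottle was not knocked over, and I handed the job in at about 21 s of the 117 s allowed.

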